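Lower the eye shields and start the bench grinder

ROBOT

A 6-joint arm with a two-finger parallel gripper is mounted at the origin on the work surface. World frame = base frame: x ahead of the robot, y to its left, z up, the work surface at z = 0. Lengths are in m, angles in degrees, forces in N, time in s.
With the tool pointing down it reaches from about 0.35 to 0.775 m from the base axis. Payload 7.3 kg.
Tool frame: the origin (TCP) lies midway between the tips of the shut fingers; the grasp point (between the pads) lies 19 mm behind it; z points along the fingers, y is the line along which they close (so a half turn about z gives the same grasp; the last joint's range is limited). The gripper opens to 92 mm and grips with 3 to 60 N. Pads are 19 mm wide; open, the fingers measure 130 mm over their backs; the gripper's body (75 mm by 190 mm) begins 47 mm behind the grasp point.
Start: joints at [-81.704, 19.595, 87.324, -0, 73.075, -8.365], TCP at [0.151, -0.503, 0.227] pointing down, gripper open.
Joint ranges: [-145.02, 145.02], [-44.19, 115.74], [2.07, 154.8], [-57.11, 237.11], [16.16, 152.29], [-177.93, 177.93]. Speed limits (degrees/s): [147.25, 147.25, 180, 180, 180, 180].

INTERFACE

Orientations are given as a 3x3 rotation matrix whose columns are the frame's x, y, z axes.
In Python, from bench import manip gives the robot as it stands.
- The arm moves only by the tool servo_tool, never from a script. Its argument "steps" is a list that holds one entry, the list of rows, each a list of 7 numbers: the turn, a rotation vector about the world's x, y, z in degrees, then the shift along the world's x, y, z in cm, then the finger opening in cm, from 0 to 9.18. In form: [[[ax, ay, az, x, y, z, claw], ...]]. A call has 1 to 20 rows; each row shifts and turns the commanded pose from where the row before left it; what a row does not reach is not made up. A row lasts 1/10 s, in which the tool goes at most 50 mm and 8.59 degrees, less where a joint would pass 70% of its speed; a pose out of reach is approached as far as the arm can. A call is refused whole if a number of a shift passes 5 or a number of a turn 8.59, either way. A call with a gripper value outside its range is refused whole. The fingers move at their own pace and stop on an object; "grip_force" is the grip in N (left out, the last holds). Time passes only in rows, so rows that do not move let the fingers close. It gives the time, the measured TCP pose, the force, the opening and the grip force at its end, in the units of the state.
- manip.get_obs(): the state, without advancing time (a new reading comes with each control period).
- manip.snapshot(name): name is "scene" or "top"; returns the picture (400x640x3 uint8, blue, green, red); there is no depth.
- manip.get_calibration(name): a dict with "vertical_fov" (degrees; the focal length in pixels is half the picture's height over the tangent of half this angle, whatever the lens; pixels are square), "cx", "cy" (the principal point, pixels), "T" (4x4, takes a point from camera to world coordinates). Camera axes: x right, y down, z forward; pixel columns grow to the right and rows downward; lengths in m; the calibration is good to about 2 mm. A picture is of the moment at which its call begins. get_calibration takes no time and is no camera call.
- manip.sign_off(): hands the job in; it is judged then, once.
The state is a dict: "time": time; "q": joint angles; "joint_vel": joint speeds; "joint_efforts": joint torques, N m; "eef_pos": TCP position; "tool_rot": TCP orientation; "contact_force": force on the tool from outside, world axes, zero at the start; "torque": the same for the moment, N m; "grip_width": opening from 0.0 (shut) to 1.0 (fully open); "grasp_force": force on a finger pad.
Only numpy, scipy, OpenCV 4.12 (cv2) and the standard library are available. Lean on these libraries where they do the work, as an engineer would, in place of code of your own. Each camera call takes 0.05 s, during which the arm holds its last target. There are 200 camera calls.

TASK

Get the bench grinder ready and start it: swing both eye shields all the way down in front of the wheels, onto their stops, and only then press the start button of the starter box fully down and let it come right back up. Start is the plain flat-topped button; leave the wide mushroom-headed stop button beside it alone, and do not shift the things lying on the bench.

Things in the scene. Friction and masses are not known exactly. Their poses are not given: they have to be found in the camera images.
- grinder: Bench grinder bolted down: dark base, green motor, two 150 mm wheels in dark guards at its ends (wheel planes 130 mm to its +y and -y side), axle 130 mm and guard tops 220 mm above the bench; 225 mm deep, 330 mm long along its y. Origin: centre of the underside of the base; its -x points to the front (working side, the robot's side), z up.
- shield_left (a joint): Hinge of the eye shield over the left wheel (grinder's +y end). Radians: 0 = fully down on its stop, the pane then slopes 0.6 rad below level from the hinge towards the front; grows as the shield swings up; at most 1.75. Starts raised by 1.0 to 1.6. The hinge is stiff (0.15 N m, about 2 N at the free edge): the shield stays where it is left. It is pushed down from above or behind.
- shield_right (a joint): The same for the right wheel (grinder's -y end).
- shield_left_hinge (a point): Point on the left shield's hinge axis, at the middle of its width, 218 mm above the bench. Turns with the shield: its y lies along the hinge axis, its -x runs along the pane to the free edge, its z is square to the pane on the upper (rear) side.
- shield_left_edge (a point): Middle of the left shield's free edge, 114 mm from the hinge, same axes. The shield is a clear flat pane in a black frame, 114 mm wide along its y, 7 mm thick at the frame (4 mm at the pane), its middle plane through the hinge axis.
- shield_right_hinge (a point): The same for the right shield.
- shield_right_edge (a point): The same for the right shield.
- starter: Starter box screwed to the bench, at the left or the right of the grinder: white cast box, 170 mm long along its x, 90 mm wide, 90 mm high, with the two black buttons on its top, 84 mm apart along its x: start at its -x end, stop at its +x end. Origin: centre of its underside; z up.
- start (a joint): Travel of the start button in m: 0 up, 0.007 fully down. Sprung: about 3 N to begin, 8 N fully down; returns by itself.
- start_top (a point): Centre of the flat top of the start button, a cylinder 37 mm in diameter that stands 13 mm above the box (top 103 mm above the bench) and is pressed straight down; axes as the box's.
- stop (a joint): Travel of the stop button in m: 0 up, 0.006 fully down. Not to be pressed.
- stop_top (a point): Top of the stop button, a mushroom head 60 mm in diameter, its top 34 mm above the box (124 mm above the bench).
- timber_mid (a point): Centre of the loose timber offcut, 190 x 90 x 85 mm, its length along its x, at the side of the grinder opposite the starter box. Stays where it is.
- hammer: Hammer, 280 mm long along its x (handle to -x), lying on the bench before the grinder, 26 mm high. Origin: under the middle of its length. Stays where it is.
- pot: Empty open steel pot, 90 mm in diameter, 95 mm high, standing on the bench in front of the motor, between the wheels. Origin: centre of its underside. Stays where it is.
Not all that is in view belongs to the job. Leave any pink look-alike of the starter alone.

How it is judged (in metres and radians):
On the way, in this order (a step that is already met when the one before it is completed fails the run):
1. both eye shields are fully down (value of joint each of shield_left, shield_right below 0.1 rad), for 0.2 s.
2. the start button is pressed fully down (value of joint start above 0.006 m), for 0.1 s.
3. the start button has come back up (value of joint start below 0.001 m), for 0.2 s.
At the end, for the whole second after the job is handed in: Both eye shields are down within 0.1 rad of their stops, the start button has been pressed at least 6 of its 7 mm and is back up within 1 mm, the stop button is up (all of step 1 and value of joint start below 0.001 m and value of joint stop below 0.002 m); the robot touches nothing.
It fails at once if the start button is pressed (over 2 mm) while an eye shield is still up (over 0.15 rad) (value of joint start above 0.002 m and value of joint any of shield_left, shield_right above 0.15 rad).
It fails at once if the stop button is pressed by more than 2 mm (value of joint stop above 0.002 m).
It fails at once if the timber, hammer or pot is shifted by more than 30 mm (distance of any of timber_mid, hammer, pot from where it was at the start of the episode above 0.03 m).
It also fails if it takes over 54 s, if anything falls off the work surface, if the arm or the gripper's body presses on something with over 40 N, if the wrist force passes 120 N, or if a joint passes its speed limit or range.

## Working session

There is one attempt and no reset: what is moved stays moved. The work goes in short steps, Python scripts to look and compute and a tool call to move; the robot and the scene stay as the last step left them, time stands still between calls to the robot, and variables do not carry over. Pictures are saved under pics/ and viewed, at most 10 in all, crops included, and the job is handed in when it is done.

Besides the shell and the picture viewer there is one more tool, called after "Emit:" as a command line: name --argument value ..., lists and objects as JSON in quotes. servo_tool: Moves the arm, as the interface text tells. Its arguments: {"type":"object","properties":{"steps":{"type":"array","items":{"type":"array","items":{"type":"array","items":{"type":"number"}}}},"grip_force":{"type":"number"}},"required":["steps"]}

```bash
mkdir -p pics
python3 - <<'E'
from bench import manip
import cv2,numpy as np
for n in("scene","top"):
    cv2.imwrite(f"pics/{n}0.png",manip.snapshot(n)); c=manip.get_calibration(n); print(n,c["vertical_fov"],c["cx"],c["cy"]);print(np.round(c["T"],3)); print([k for k in c])
E
```

```text
scene 50.574983074353085 320.3714361125444 196.42798682469945
[[ 0.08   0.682 -0.727  1.234]
 [ 0.997 -0.049  0.064 -0.055]
 [ 0.008 -0.729 -0.684  0.88 ]
 [ 0.     0.     0.     1.   ]]
['vertical_fov', 'cx', 'cy', 'T']
top 44.59904204678918 324.572400305789 202.8442653900105
[[-0.012 -0.994  0.112  0.288]
 [-1.     0.012 -0.006  0.013]
 [ 0.004 -0.112 -0.994  1.438]
 [ 0.     0.     0.     1.   ]]
['vertical_fov', 'cx', 'cy', 'T']
```

View pics/scene0.png

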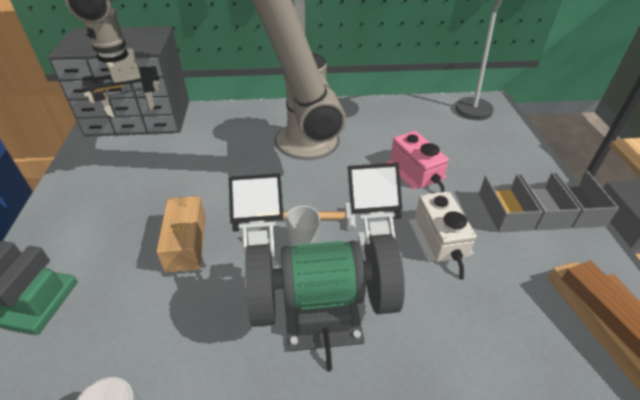

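View pics/top0.png

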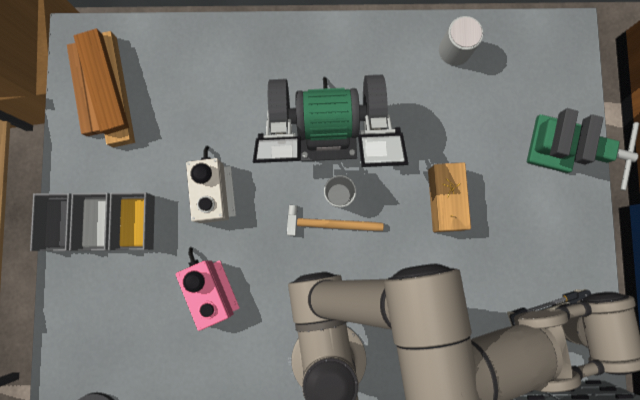

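The scene view shows both shields raised, with panes at about (256,198) and (375,188). The white starter is at (445,225), the pot and hammer are in front of the grinder, and the timber is at (180,235). In the top view the start button is at (205,204), stop at (200,173), and the panes at (277,149) and (384,147). I'll zoom in for exact pixel positions.

Run:
```python
import cv2
a=cv2.imread("pics/top0.png");b=cv2.imread("pics/scene0.png")
cv2.imwrite("pics/c1.png",cv2.resize(a[60:240,180:420],(800,600),interpolation=cv2.INTER_CUBIC))
cv2.imwrite("pics/c2.png",cv2.resize(b[150:350,220:480],(780,600),interpolation=cv2.INTER_CUBIC))
```

```text
(no output)
```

View pics/c1.png

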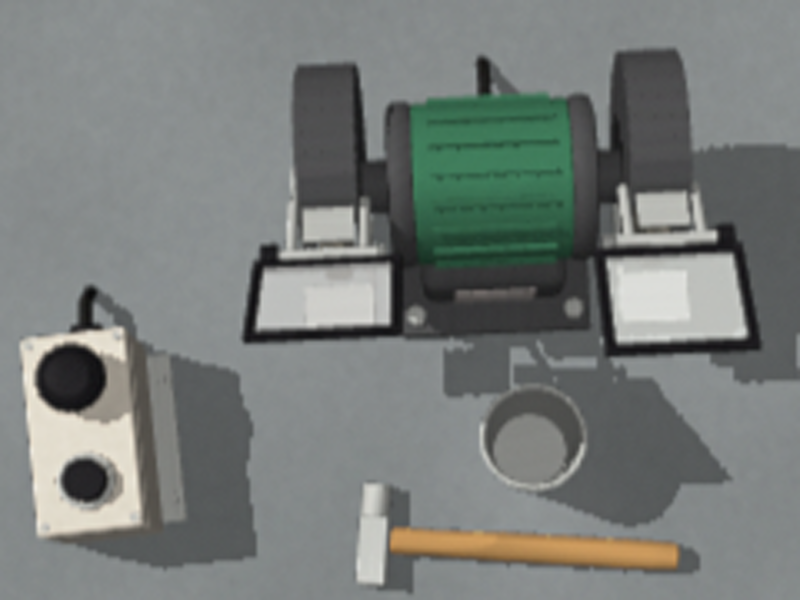

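View pics/c2.png

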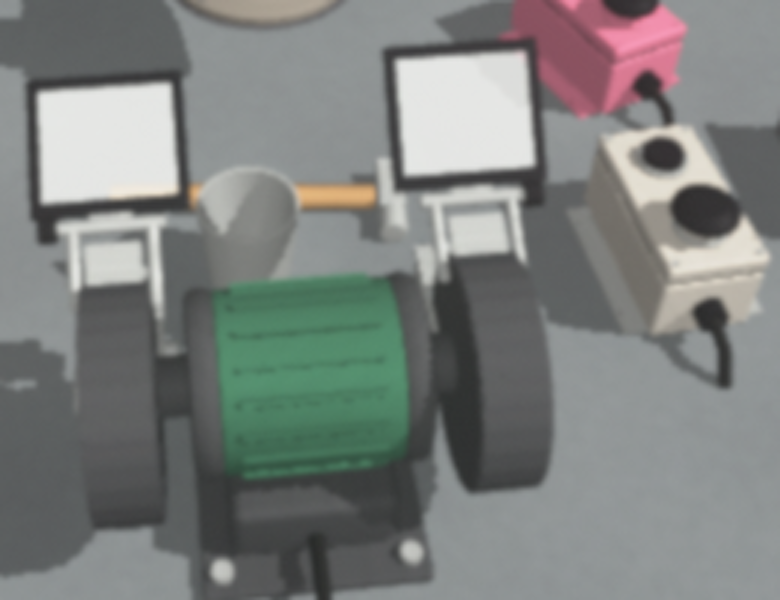

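```bash
cat > h.py <<'E'
from bench import manip
import numpy as np,json
from scipy.optimize import least_squares
C={n:manip.get_calibration(n) for n in("top","scene")}
def proj(n,P):
    c=C[n];T=np.array(c["T"]);p=(np.atleast_2d(P)-T[:3,3])@T[:3,:3];f=200/np.tan(np.radians(c["vertical_fov"]/2))
    return p[:,:2]/p[:,2:]*f+[c["cx"],c["cy"]]
def top(p): return np.array(p)/3.3333+[180,60]
def sc(p): return np.array(p)/3+[220,150]
def tri(a,b,x0=(.6,0,.15)):
    r=least_squares(lambda X:np.r_[proj("top",X)[0]-a,proj("scene",X)[0]-b],x0);return r.x,np.abs(r.fun).max()
E
python3 - <<'E'
from h import *
for n,a,b in [("start",(85,479),(663,153)),("stop",(71,376),(706,210)),
 ("Lin",(402,333),(384,48)),("Lout",(245,341),(536,38)),("Rin",(607,354),(183,72)),("Rout",(760,347),(28,82)),
 ("Lh_out",(260,256),(543,195)),("Lh_in",(402,252),(395,192)),("Rh_in",(597,250),(188,208)),("Rh_out",(738,240),(36,220)),
 ("hammer end",(680,557),(0,0)),("pot",(533,437),(0,0))]:
    if b!=(0,0):
        x,r=tri(top(a),sc(b));print(n,np.round(x,4),round(r,2))
# plane intersections
def ray(a,z):
    r=least_squares(lambda X:proj("top",[X[0],X[1],z])[0]-a,(.5,0));return np.round(r.x,3)
print("pot rim",ray(top((533,437)),.095),"hammer",ray(top((370,530)),.02),ray(top((680,557)),.02),"start",ray(top((85,479)),.103),"stop",ray(top((71,376)),.124))
print("guard tops",ray(top((325,110)),.22),ray(top((650,100)),.22))
pix=[(("L",s,r),n,p) for s,r,n,p in [(-1,1,"top",top((402,333))),(1,1,"top",top((245,341))),(-1,1,"scene",sc((384,48))),(1,1,"scene",sc((536,38)))]]+\
    [(("R",s,r),n,p) for s,r,n,p in [(1,1,"top",top((607,354))),(-1,1,"top",top((760,347))),(1,1,"scene",sc((183,72))),(-1,1,"scene",sc((28,82)))]]
def pts(v):
    gx,gy,yaw,al,ar,hyl,hyr=v;c,s=np.cos(yaw),np.sin(yaw);o={}
    for k,a,hy in(("L",al,hyl),("R",ar,hyr)):
        for sg in(-1,0,1):
            for r in(0,1):
                x=-.114*r*np.cos(a-.6);y=hy+sg*.057;z=.218+.114*r*np.sin(a-.6)
                o[(k,sg,r)]=np.array([gx+c*x-s*y,gy+s*x+c*y,z])
    return o
def f(v):
    o=pts(v);return np.concatenate([proj(n,o[k])[0]-p for k,n,p in pix])
r=least_squares(f,(.6,0,0,1.3,1.3,.13,-.13))
print("fit (hinge line centre x,y,yaw,al,ar,hyl,hyr)",np.round(r.x,4),np.round(r.fun,1))
for k,p in pts(r.x).items():
    if k[1]==0: print(k,np.round(p,4))
print({k:np.round(manip.get_obs()[k],3) for k in("time","eef_pos","tool_rot")})
E
```

```text
start [0.442  0.3374 0.0958] 0.89
stop [0.5264 0.347  0.1095] 0.9
Lin [0.521  0.0651 0.2962] 1.08
Lout [0.5169 0.1778 0.2958] 1.38
Rin [ 0.5085 -0.0826  0.2717] 1.26
Rout [ 0.5121 -0.1952  0.2719] 0.86
Lh_out [0.5992 0.1772 0.2146] 0.97
Lh_in [0.5983 0.0675 0.2249] 0.91
Rh_in [ 0.5991 -0.0819  0.2204] 0.83
Rh_out [ 0.605  -0.1894  0.2224] 1.0
pot rim [ 0.472 -0.037] hammer [0.402 0.104] [ 0.375 -0.167] start [0.441 0.333] stop [0.523 0.341]
guard tops [0.712 0.124] [ 0.717 -0.127]
fit (hinge line centre x,y,yaw,al,ar,hyl,hyr) [ 0.5809  0.7545  0.0336  1.3522  1.0899 -0.6306 -0.8905] [-0.8 -0.  -1.6 -0.3 -1.3  0.1 -1.   0.  -1.5  0.  -0.6  0.1 -0.9 -0.1
 -1.1  0.1]
('L', 0, 0) [0.6021 0.1242 0.218 ]
('L', 0, 1) [0.5189 0.1215 0.2959]
('R', 0, 0) [ 0.6108 -0.1355  0.218 ]
('R', 0, 1) [ 0.5103 -0.1389  0.2716]
{'time': np.float64(0.1), 'eef_pos': array([ 0.15 , -0.503,  0.226]), 'tool_rot': array([[ 0.958,  0.287, -0.   ],
       [ 0.287, -0.958,  0.001],
       [ 0.   , -0.001, -1.   ]])}
```

Measurements are consistent: free edges are 113 mm wide, hinges 0.218 m high, and shield angles about 1.35 (left) and 1.09 (right). Moving above the right shield with the fingers shut.

Emit:
servo_tool --steps '[[[0,0,0,0,0,4,0],[0,0,0,0,0,4,0],[0,0,-1,2.6,2.4,0,0],[0,0,-1,2.6,2.4,0,0],[0,0,-1,2.6,2.4,0,0],[0,0,-1,2.6,2.4,0,0],[0,0,-1,2.6,2.4,0,0],[0,0,-1,2.6,2.4,0,0],[0,0,-1,2.6,2.4,0,0],[0,0,-1,2.6,2.4,0,0],[0,0,-1,2.6,2.4,0,0],[0,0,-1,2.6,2.4,0,0],[0,0,-1,2.6,2.4,0,0],[0,0,-1,2.6,2.4,0,0],[0,0,-1,2.6,2.4,0,0],[0,0,-1,2.6,2.4,0,0],[0,0,-1,2.6,2.4,0,0],[0,0,0,0,0,0,0]]]'

```text
time: 1.9
eef_pos: [0.5425, -0.14, 0.3057]
tool_rot: [[0.999, 0.033, -0.001], [0.033, -0.999, 0.002], [-0.0, -0.002, -1.0]]
contact_force: [0.4, 0.3, 0.4]
grip_width: -0.0
grasp_force: 0.0
```

Emit:
servo_tool --steps '[[[0,0,0,0,0,-2,0],[0,0,0,0,0,-1.5,0],[0,0,0,0,0,-1,0],[0,0,0,0,0,-1,0],[0,0,0,0,0,-1,0],[0,0,0,0,0,-1,0],[0,0,0,0,0,-1,0],[0,0,0,0,0,-1,0],[0,0,0,0,0,-1,0],[0,0,0,0,0,-0.5,0],[0,0,0,0,0,-0.5,0]]]'

```text
time: 3.0
eef_pos: [0.5407, -0.1429, 0.1913]
tool_rot: [[1.0, 0.029, 0.0], [0.029, -1.0, -0.0], [0.0, 0.0, -1.0]]
contact_force: [1.2, -0.1, 2.1]
grip_width: 0.006
grasp_force: 0.8
```

Emit:
servo_tool --steps '[[[0,0,0,0,0,-0.4,0],[0,0,0,0,0,-0.4,0],[0,0,0,0,0,-0.3,0],[0,0,0,0,0,0,0]]]'

```text
time: 3.4
eef_pos: [0.5403, -0.1429, 0.1803]
tool_rot: [[1.0, 0.029, -0.001], [0.029, -1.0, 0.0], [-0.001, -0.0, -1.0]]
contact_force: [-1.0, -0.4, 0.7]
grip_width: 0.002
grasp_force: 0.3
```

Emit:
servo_tool --steps '[[[0,0,0,0,0,-0.3,0],[0,0,0,0,0,-0.3,0],[0,0,0,0,0,0,0]]]'

```text
time: 3.7
eef_pos: [0.5412, -0.1431, 0.1786]
tool_rot: [[1.0, 0.029, 0.004], [0.029, -1.0, -0.002], [0.004, 0.002, -1.0]]
contact_force: [-6.7, 3.1, 23.8]
grip_width: 0.005
grasp_force: 11.9
```

The right shield is on its stop (24 N at the expected height). Moving to the left one.

Emit:
servo_tool --steps '[[[0,0,0,0,0,4,0],[0,0,0,0,0,4,0],[0,0,0,0,0,4,0],[0,0,0,0,0,4,0],[0,0,0,0,3.8,0,0],[0,0,0,0,3.8,0,0],[0,0,0,0,3.8,0,0],[0,0,0,0,3.8,0,0],[0,0,0,0,3.8,0,0],[0,0,0,0,3.8,0,0],[0,0,0,0,3.8,0,0],[0,0,0,0,0,0,0]]]'

```text
time: 4.9
eef_pos: [0.5399, 0.1271, 0.3344]
tool_rot: [[0.999, 0.034, -0.001], [0.034, -0.999, 0.001], [-0.001, -0.001, -1.0]]
contact_force: [-0.6, -0.4, -0.1]
grip_width: 0.003
grasp_force: 0.0
```

Emit:
servo_tool --steps '[[[0,0,0,0,0,-2,0],[0,0,0,0,0,-2,0],[0,0,0,0,0,-1,0],[0,0,0,0,0,-1,0],[0,0,0,0,0,-1,0],[0,0,0,0,0,-1,0],[0,0,0,0,0,-1,0],[0,0,0,0,0,-1,0],[0,0,0,0,0,-1,0],[0,0,0,0,0,-1,0],[0,0,0,0,0,-1,0],[0,0,0,0,0,0,0]]]'

```text
time: 6.1
eef_pos: [0.54, 0.123, 0.2031]
tool_rot: [[1.0, 0.029, -0.002], [0.029, -1.0, -0.0], [-0.002, 0.0, -1.0]]
contact_force: [-0.5, -0.4, 1.0]
grip_width: 0.003
grasp_force: 0.0
```

Emit:
servo_tool --steps '[[[0,0,0,0,0,-0.8,0],[0,0,0,0,0,-0.5,0],[0,0,0,0,0,-0.4,0],[0,0,0,0,0,-0.4,0],[0,0,0,0,0,0,0]]]'

```text
time: 6.6
eef_pos: [0.5411, 0.1231, 0.1856]
tool_rot: [[1.0, 0.029, 0.003], [0.029, -1.0, 0.0], [0.003, 0.0, -1.0]]
contact_force: [-2.8, -0.9, 13.1]
grip_width: 0.007
grasp_force: 6.2
```

Emit:
servo_tool --steps '[[[0,0,0,0,0,-0.2,0],[0,0,0,0,0,0,0],[0,0,0,0,0,3,0],[0,0,0,0,0,4,0],[0,0,0,0,0,4,0],[0,0,0,-1.6,3.5,0,0],[0,0,0,-1.6,3.5,0,0],[0,0,0,-1.6,3.5,0,0],[0,0,0,-1.6,3.5,0,0],[0,0,0,-1.6,3.5,0,0],[0,0,0,-1.6,3.5,0,0],[0,0,0,0,0,-4,0],[0,0,0,0,0,-4,0],[0,0,0,0,0,-4,0],[0,0,0,0,0,0,0]]]'

```text
time: 8.1
eef_pos: [0.4412, 0.3313, 0.1663]
tool_rot: [[1.0, 0.029, -0.01], [0.029, -1.0, -0.006], [-0.011, 0.006, -1.0]]
contact_force: [0.6, 0.1, 0.5]
grip_width: 0.006
grasp_force: 0.0
```

Run:
```python
from bench import manip
import cv2,numpy as np
a=manip.snapshot("top");b=manip.snapshot("scene")
cv2.imwrite("pics/d.png",np.vstack([cv2.resize(a[60:240,160:480],(534,300)),cv2.resize(b[120:300,160:480],(534,300))]))
```

```text
(no output)
```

View pics/d.png

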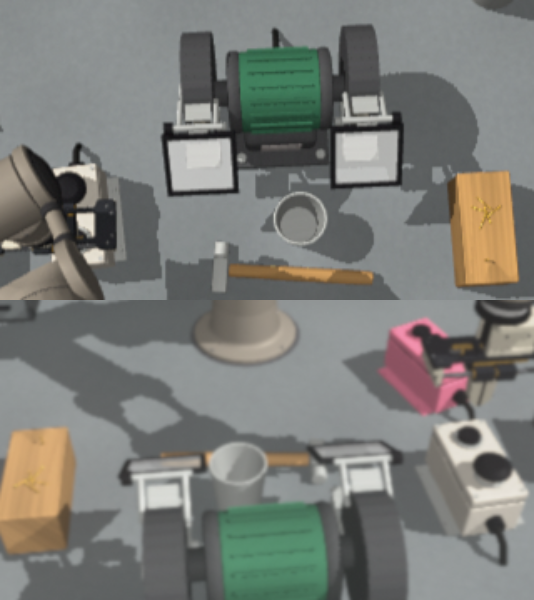

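Both shields are down: the panes look alike in the top view and are edge-on in the scene view. Nothing on the bench has shifted. Descending on the start button.

Emit:
servo_tool --steps '[[[0,0,0,0,0.4,-2,0],[0,0,0,0,0,-2,0],[0,0,0,0,0,-1,0],[0,0,0,0,0,-0.5,0],[0,0,0,0,0,-0.3,0],[0,0,0,0,0,-0.3,0],[0,0,0,0,0,-0.3,0],[0,0,0,0,0,0,0],[0,0,0,0,0,0,0]]]'

```text
time: 9.1
eef_pos: [0.4446, 0.3371, 0.108]
tool_rot: [[1.0, 0.029, 0.0], [0.029, -1.0, 0.0], [0.0, -0.0, -1.0]]
contact_force: [0.4, -0.2, 0.2]
grip_width: 0.0
grasp_force: 0.0
```

Emit:
servo_tool --steps '[[[0,0,0,-0.2,0,-0.4,0],[0,0,0,0,0,-0.3,0],[0,0,0,0,0,-0.3,0],[0,0,0,0,0,-0.2,0],[0,0,0,0,0,-0.1,0],[0,0,0,0,0,0,0]]]'

```text
time: 9.7
eef_pos: [0.4427, 0.3372, 0.0962]
tool_rot: [[1.0, 0.029, 0.001], [0.029, -1.0, 0.001], [0.001, -0.001, -1.0]]
contact_force: [-3.8, -1.9, 12.6]
grip_width: 0.002
grasp_force: 6.6
```

Emit:
servo_tool --steps '[[[0,0,0,0,0,-0.1,0],[0,0,0,0,0,0,0],[0,0,0,0,0,0,0],[0,0,0,0,0,0,0]]]'

```text
time: 10.1
eef_pos: [0.4427, 0.3373, 0.0961]
tool_rot: [[1.0, 0.029, 0.002], [0.029, -1.0, 0.001], [0.002, -0.001, -1.0]]
contact_force: [-4.4, -3.0, 20.0]
grip_width: 0.002
grasp_force: 9.9
```

Emit:
servo_tool --steps '[[[0,0,0,0,0,1,0],[0,0,0,0,0,2,0],[0,0,0,0,0,3,0],[0,0,0,0,0,4,0],[0,0,0,0,0,4,0],[0,0,0,0,0,0,0],[0,0,0,0,0,0,0],[0,0,0,0,0,0,0],[0,0,0,0,0,0,0]]]'

```text
time: 11.0
eef_pos: [0.4419, 0.3366, 0.2321]
tool_rot: [[1.0, 0.029, -0.003], [0.029, -1.0, -0.002], [-0.003, 0.002, -1.0]]
contact_force: [-0.5, 0.6, -0.8]
grip_width: 0.004
grasp_force: 0.0
```

Run:
```python
from bench import manip
import cv2
cv2.imwrite("pics/e.png",cv2.resize(manip.snapshot("scene")[120:300,220:500],(560,360)))
```

```text
(no output)
```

View pics/e.png

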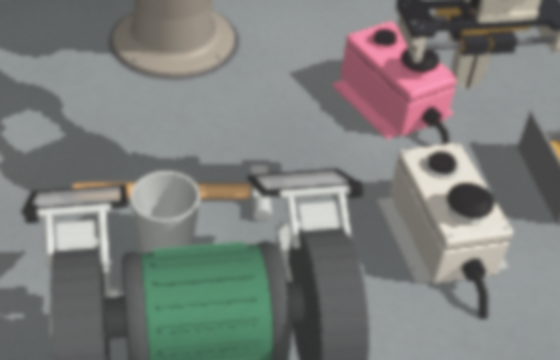

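Both shields are still down, the start button at (442,160) is back up, and the arm is clear, so I'm handing in.

```bash
python3 -c "
from bench import manip
print(manip.sign_off())"
```

```text
the job is handed in; nothing more can be done
None
```

Both eye shields were pushed down onto their stops, then the start button was pressed until it bottomed out and it came back up; stop and the bench items were left alone, and the job was handed in at about 11 s (no verdict was returned).

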